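# Find the perished shock mount with the hardness gauge

## Task

One of the three rubber shock mounts in the nest plate has gone hard. Take the hardness gauge from its stand and test the mounts in order, left, middle, right: press it upright on the mount's middle until its foot lies flat on the steel ring, hold it there for a good half second with about 15 N (never over 30 N) and read how far the pin is pushed back. Then leave the gauge standing by itself, foot flat, in the middle of the hard mount (the one that pushes the pin back farthest), with the mounts still in their nests and everything else where it was.

Things in the scene. Friction and masses are not known exactly. Their poses are not given: they have to be found in the camera images.
- gauge: hardness gauge, 90 mm high, about 0.85 kg. Origin: centre of the foot's flat underside; z up, dial toward -x. Foot: disc 36 mm across, 7 mm thick; stem 22 mm across up to 30 mm; steel body 30 (x) by 44 mm (y) from 30 to 88 mm: grip it across the 44 mm. A 5 mm pin sticks out 8 mm below the foot, sprung 1 N/mm; the gauge's weight alone brings the foot down. Any yaw will do
- gauge_pin (a joint): how far the pin is pushed back into the foot, m: 0 = out (8 mm below the foot), 0.008 = flush with the foot. With the foot flat on the ring a good mount reads 0.002 to 0.003, the perished one about 0.005 (pin force = 1 N/mm times the reading)
- gauge_needle (a joint): angle of the dial's needle, rad, 0.4 per mm of pin travel; at 0 it points left as seen by one facing the dial, and turns clockwise over the top
- gauge_stand: grey block fixed to the bench, 70x70 mm, 24 mm high, with the gauge's round well in the middle. Origin: centre of its underside
- stand_seat (a point): centre of the ledge in the stand's well on which the gauge's foot rests, 10 mm below the stand's top. The well is 40 mm in diameter (foot 36 mm), with a 2 mm chamfer; a 16 mm hole in the ledge clears the pin
- nest_plate: aluminium plate fixed to the bench, 66 mm (x) by 232 mm (y), 10 mm high, with three round nests 47 mm in diameter and 5 mm deep along its y, 75 mm apart. Origin: centre of its underside
- nest_left (a point): centre of the floor of the nest at the robot's left (+y), 5 mm above the bench and 5 mm below the plate's top; the mount stands on it, so the ring's top is 30 to 42 mm above this point
- nest_middle (a point): the same for the middle nest
- nest_right (a point): the same for the nest at the robot's right (-y)
- mount_a: one of three like shock mounts, about 0.18 kg: round base with a steel ring screwed up or down on it, 44 mm outside diameter, top 30 to 42 mm above the base's underside (differs, not given). Black rubber core 22 mm across, level with the ring's top, yields when pressed. Origin: centre of underside. In the nests in any order; neither looks nor the name tells which is perished
- mount_b: one of three like shock mounts, about 0.18 kg: round base with a steel ring screwed up or down on it, 44 mm outside diameter, top 30 to 42 mm above the base's underside (differs, not given). Black rubber core 22 mm across, level with the ring's top, yields when pressed. Origin: centre of underside. In the nests in any order; neither looks nor the name tells which is perished
- mount_c: one of three like shock mounts, about 0.18 kg: round base with a steel ring screwed up or down on it, 44 mm outside diameter, top 30 to 42 mm above the base's underside (differs, not given). Black rubber core 22 mm across, level with the ring's top, yields when pressed. Origin: centre of underside. In the nests in any order; neither looks nor the name tells which is perished
- black_tape: roll of black tape lying flat, 64 mm across, 18 mm high; a bystander
- tip_tin: round tin, 50 mm across, 24 mm high; a bystander
- marker_black: marker pen with a black cap, 130 mm long; a bystander
- side_cutters: side cutters with red handles, 123 mm long; a bystander
- board_3: small circuit board with parts on it, 46x73x25 mm; a bystander
- solder_spool: reel of solder wire, 54 mm across, 46 mm high; a bystander

How it is judged:
On the way, in this order (a step that is already met when the one before it is completed fails the run):
1. the gauge is held upright on the left mount with its foot flat on the ring and more than 10 N (horizontal distance between gauge and nest_left below 0.007 m and angle between gauge's own z axis and vertical below 0.06 rad and (contact force between gauge and mount_a above 10 N or contact force between gauge and mount_b above 10 N or contact force between gauge and mount_c above 10 N)), for 0.4 s.
2. the gauge is held upright on the middle mount with its foot flat on the ring and more than 10 N (horizontal distance between gauge and nest_middle below 0.007 m and angle between gauge's own z axis and vertical below 0.06 rad and (contact force between gauge and mount_a above 10 N or contact force between gauge and mount_b above 10 N or contact force between gauge and mount_c above 10 N)), for 0.4 s.
3. the gauge is held upright on the right mount with its foot flat on the ring and more than 10 N (horizontal distance between gauge and nest_right below 0.007 m and angle between gauge's own z axis and vertical below 0.06 rad and (contact force between gauge and mount_a above 10 N or contact force between gauge and mount_b above 10 N or contact force between gauge and mount_c above 10 N)), for 0.4 s.
At the end, for the whole second after the job is handed in: the gauge stands upright and at rest, released, its foot flat on the ring (tilted less than 0.06 rad) and within 7 mm of the middle of the mount on which its pin is pushed back more than 4.5 mm, that is the perished one; all three mounts are in their nests (moved less than 6 mm) ((horizontal distance between gauge and nest_left below 0.007 m or horizontal distance between gauge and nest_middle below 0.007 m or horizontal distance between gauge and nest_right below 0.007 m) and value of joint gauge_pin above 0.0045 m and angle between gauge's own z axis and vertical below 0.06 rad and linear speed of gauge below 0.01 m/s and distance of each of mount_a, mount_b, mount_c from where it was at the start of the episode below 0.006 m); the robot touches nothing.
It fails at once if the gauge presses on a mount with more than 30 N (contact force between gauge and mount_a above 30 N or contact force between gauge and mount_b above 30 N or contact force between gauge and mount_c above 30 N).
It fails at once if a bystander is moved by more than 30 mm (distance of any of black_tape, tip_tin, marker_black, side_cutters, board_3, solder_spool from where it was at the start of the episode above 0.03 m).
It also fails if it takes over 51 s, if anything falls off the work surface, if the arm or the gripper's body presses on something with over 40 N, if the wrist force passes 120 N, or if a joint passes its speed limit or range.

## Robot

A 7-joint arm with a two-finger parallel gripper is mounted at the origin on a cart in front of the work surface, level with it; the furniture and walls round the work are solid. World frame = base frame: x ahead of the robot, y to its left, z up, the work surface at z = 0. Lengths are in m, angles in rad, forces in N, time in s.
With the tool pointing down it reaches from about 0.4 to 0.875 m from the base axis. Payload 4.4 kg.
Tool frame: the origin (TCP) lies midway between the tips of the shut fingers; the grasp point (between the pads) lies 19 mm behind it; z points along the fingers, y is the line along which they close (so a half turn about z gives the same grasp; the last joint's range is limited). The gripper opens to 85 mm and grips with 20 to 120 N. Pads are 22 mm wide; open, the fingers measure 114 mm over their backs; the gripper's body (76 mm by 85 mm) begins 54 mm behind the grasp point. The pads swing forward as they close: fully open they stand 13 mm farther back than shut.
Start: joints at [-1.326, 0.628, 0.038, 1.517, -0.027, 0.996, -0.02], TCP at [0.199, 0.619, 0.231] pointing down, gripper open.
Joint ranges: [-3.06, 3.06], [-0.37, 2.12], [-1.25, 1.32], [0.18, 2.47], [-1.1, 4.24], [0.23, 1.98], [-2.94, 2.94]. Speed limits (rad/s): [2.57, 2.57, 3.14, 3.14, 3.14, 3.14, 3.14].

## Interface

Orientations are given as a unit quaternion [x, y, z, w].
In Python, from rig import r gives the robot as it stands. The module is installed in compiled form; this text tells all that it offers.
- The arm moves only by the tool arm_command, never from a script. Its argument "increments" is one flat list of numbers, 7 for each row, row after row: the turn, a rotation vector about the tool's x, y, z in degrees, then the shift along the tool's x, y, z in mm, then the closure, from -1 (fully open) to 1 (shut). A call has 1 to 5 rows; each row shifts and turns the commanded pose from where the row before left it, along the tool's axes as they then stand; what a row does not reach is not made up. A row lasts 1/10 s, in which the tool goes at most 50 mm and 8.59 degrees, less where a joint would pass 70% of its speed; a pose out of reach is approached as far as the arm can. A call is refused whole if a number of a shift passes 50 or a number of a turn 8.59, either way. A call with a gripper value outside its range is refused whole. The fingers move at their own pace and stop on an object; the grip force is fixed at half the most. Time passes only in rows, so rows that do not move let the fingers close. It gives the time, the measured TCP pose, the force, the opening and the grip force at its end, in the units of the state.
- r.read_state(): the state, without advancing time (a new reading comes with each control period).
- r.camera(name): name is "scene" or "top" or "wrist"; returns (picture, depth): 480x640x3 uint8, blue, green, red; 480x640 float32, m along the optical axis (not along the pixel's ray), 0 where there is no reading.
- r.camera_info(name): a dict with "intrinsics" (3x3 intrinsics, pixels), "k1" (the pictures are not rectified: a ray, as slopes to the right and down, at radius r is drawn at 1 + k1 r^2 times it, then the intrinsics apply), "pose" (4x4, takes a point from camera to world coordinates); the wrist camera has in their place "tool_from_camera" (4x4, takes a point from camera to tool coordinates, whose origin is the TCP and whose axes are the flange's). Camera axes: x right, y down, z forward; pixel columns grow to the right and rows downward; lengths in m; the calibration is good to about 2 mm. A picture is of the moment at which its call begins: read the wrist's pose just before it. camera_info takes no time and is no camera call.
- r.close_job(): hands the job in; it is judged then, once.
The state is a dict: "time_s": time; "joint_pos": joint angles; "joint_vel": joint speeds; "joint_torque": joint torques, N m; "tool_pos": TCP position; "orientation": TCP orientation; "force": force on the tool from outside, world axes, zero at the start; "moment": the same for the moment, N m; "opening": opening from 0.0 (shut) to 1.0 (fully open); "grasp_force": force on a finger pad.
Only numpy, scipy, OpenCV 4.12 (cv2) and the standard library are available. Lean on these libraries where they do the work, as an engineer would, in place of code of your own. Each camera call takes 0.05 s, during which the arm holds its last target. There are 200 camera calls.

## Working session

There is one attempt and no reset: what is moved stays moved. The work goes in short steps, Python scripts to look and compute and a tool call to move; the robot and the scene stay as the last step left them, time stands still between calls to the robot, and variables do not carry over. Pictures are saved under pics/ and viewed, at most 10 in all, crops included, and the job is handed in when it is done.

Besides the shell and the picture viewer there is one more tool, called after ">>>" by a JSON object that holds its "op" and its "data". arm_command: Moves the arm, as the interface text tells. Its arguments: {"type":"object","properties":{"increments":{"type":"array","items":{"type":"number"}}},"required":["increments"]}

```bash
mkdir -p pics; cat > h.py <<'E'
import numpy as np, cv2
from scipy.spatial.transform import Rotation as R
from rig import r
def cam(n):
    s=r.read_state(); i=r.camera_info(n); p,d=r.camera(n)
    K=np.array(i["intrinsics"])
    if "pose" in i: T=np.array(i["pose"])
    else:
        W=np.eye(4); W[:3,:3]=R.from_quat(s["orientation"]).as_matrix(); W[:3,3]=s["tool_pos"]
        T=W@np.array(i["tool_from_camera"])
    return p,d,K,i["k1"],T
def ray(uv,K,k1,T):
    uv=np.atleast_2d(np.float64(uv))[:,None]
    x=cv2.undistortPoints(uv,K,np.array([k1,0,0,0.]))[:,0]
    return np.c_[x,np.ones(len(x))]
def plane(uv,z,K,k1,T):
    d=ray(uv,K,k1,T)@T[:3,:3].T; o=T[:3,3]
    return o+d*((z-o[2])/d[:,2])[:,None]
def cloud(d,K,k1,T):
    v,u=np.mgrid[:480,:640]
    x=ray(np.c_[u.ravel(),v.ravel()],K,k1,T)*d.reshape(-1,1)
    return (x@T[:3,:3].T+T[:3,3]).reshape(480,640,3)
E
python3 - <<'E'
from h import *
print(r.read_state())
for n in("top","scene"):
    p,d,K,k1,T=cam(n); cv2.imwrite(f"pics/{n}0.png",p); np.savez(f"{n}0.npz",p=p,d=d,K=K,k1=k1,T=T); print(K,k1,T)
print(r.camera_info("wrist"))
E
```

```text
{'time_s': 0.0, 'joint_pos': array([-1.32577838,  0.62936827,  0.03841768,  1.51835232, -0.02700919,
        0.99630521, -0.01998931]), 'joint_vel': array([ 5.98639273e-04,  9.81080602e-04,  9.26935194e-04, -1.87450453e-03,
        1.94453472e-03, -1.27826269e-03,  9.32487339e-05]), 'joint_torque': array([ 8.08758978e-04, -5.63404834e+01,  1.22616716e+00, -1.93447763e+01,
        1.08928944e-02,  1.06094367e-02, -9.77275050e-06]), 'tool_pos': array([0.19856035, 0.61827654, 0.23037931]), 'orientation': array([ 1.54771398e-01,  9.87949845e-01, -9.46802736e-04, -1.46188841e-04]), 'force': array([-0.35354477,  0.09057778, -0.28685796]), 'moment': array([ 0.04047835,  0.03427903, -0.00884944]), 'grasp_force': 0.0, 'opening': 0.999262623661447}
[[476.37167407   0.         310.5696871 ]
 [  0.         476.37167407 244.86357818]
 [  0.           0.           1.        ]] -0.12525654266443817 [[-0.00967906 -0.99405646  0.10843463  0.47332429]
 [-0.99975581  0.01177437  0.01869966  0.17736775]
 [-0.01986527 -0.10822716 -0.99392769  0.91971376]
 [ 0.          0.          0.          1.        ]
[... 215 characters left out ...]
 -0.55389531  0.49935758 -0.217554  ]
 [ 0.00195349 -0.67088938 -0.74155486  0.68935327]
 [ 0.          0.          0.          1.        ]]
{'intrinsics': array([[390.22943804,   0.        , 312.91204799],
       [  0.        , 390.22943804, 242.65267627],
       [  0.        ,   0.        ,   1.        ]]), 'k1': -0.06570284828853856, 'tool_from_camera': array([[-1.25112026e-04, -9.50710732e-01, -3.10079165e-01,
         8.01205754e-02],
       [ 9.99999931e-01, -2.27648256e-04,  2.94491321e-04,
         6.86265410e-04],
       [-3.50565041e-04, -3.10079107e-01,  9.50710694e-01,
        -1.41982781e-01],
       [ 0.00000000e+00,  0.00000000e+00,  0.00000000e+00,
         1.00000000e+00]])}
```

View pics/top0.png

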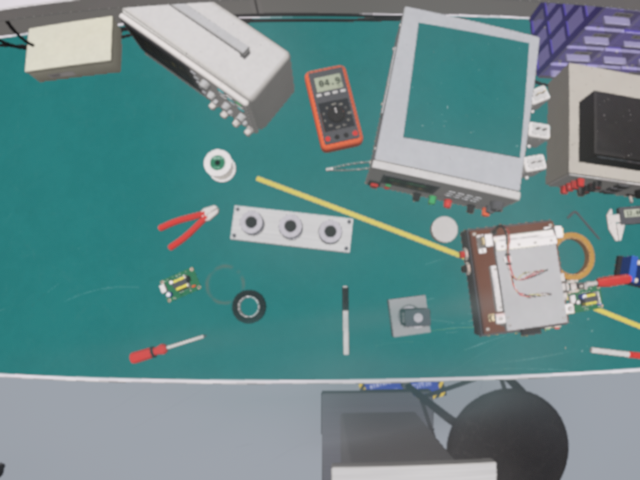

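View pics/scene0.png

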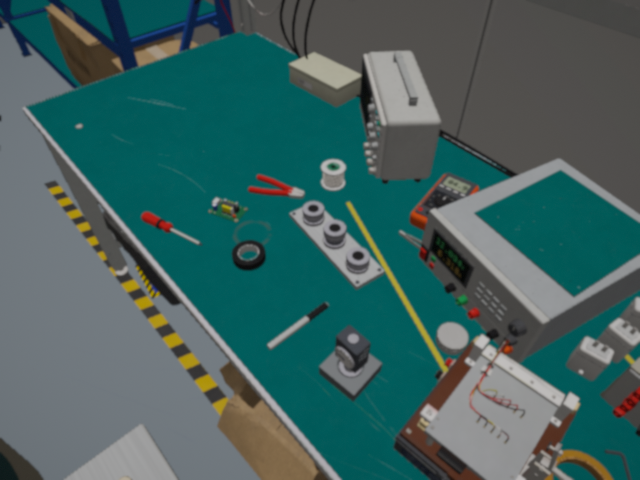

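Top view: stand with gauge at (410,316), mounts left/middle/right at (253,222), (290,227), (330,232) in the plate; tin at (445,229), marker at (346,318). The dial faces the robot side.

```bash
python3 - <<'E'
from h import *
z=np.load("top0.npz"); p,d,K,k1,T=[z[k] for k in("p","d","K","k1","T")]; k1=float(k1)
X=cloud(d,K,k1,T)
def reg(name,u0,u1,v0,v1,lo,hi):
    S=X[v0:v1,u0:u1]; m=(S[...,2]>lo)&(S[...,2]<hi)&(d[v0:v1,u0:u1]>0)
    q=S[m]; 
    if len(q)<5: print(name,"few",len(q)); return
    c,(w,h),a=cv2.minAreaRect(np.float32(q[:,:2]*1000)); print(name,len(q),"rect",np.round(c,1),round(w,1),round(h,1),round(a,1),"mean",np.round(q.mean(0)*1000,1),"zmed",np.median(q[:,2]).round(4))
reg("gauge top",385,435,290,340,.09,.12)
reg("gauge body",385,435,290,340,.045,.12)
reg("stand top",380,440,285,345,.015,.032)
reg("plate",222,362,200,258,.005,.016)
for n,u in(("L",252),("M",290),("R",330)): reg("mount "+n,u-19,u+19,205,250,.027,.06)
reg("tin",425,465,210,250,.015,.035)
# highest thing in corridor
m=(d>0); 
for x0 in np.arange(.2,.75,.1):
  print(x0,[ (lambda q: round(float(np.percentile(q,99)),3) if len(q) else None)(X[...,2][m&(X[...,0]>=x0)&(X[...,0]<x0+.1)&(X[...,1]>=y0)&(X[...,1]<y0+.1)]) for y0 in np.arange(-.2,.6,.1)])
E
```

```text
gauge top 472 rect [435.6  11.8] 45.7 29.1 89.3 mean [436.   13.2 102. ] zmed 0.1022
gauge body 584 rect [433.3  11.8] 35.2 45.9 1.5 mean [435.7  15.4  96.1] zmed 0.1018
stand top 853 rect [436.1  11.6] 70.7 72.0 7.1 mean [438.   17.5  24.1] zmed 0.0243
plate 2689 rect [604.7 239.5] 104.1 252.6 2.3 mean [603.8 229.9  10.3] zmed 0.0103
mount L 441 rect [615.  306.4] 43.7 42.7 63.1 mean [614.5 305.7  39. ] zmed 0.0393
mount M 452 rect [605.4 230.9] 42.4 43.4 89.3 mean [604.8 231.1  46.2] zmed 0.0467
mount R 431 rect [595.6 157.4] 41.4 42.0 88.5 mean [595.5 157.4  36.3] zmed 0.0365
tin 571 rect [594.1 -71.7] 71.8 48.2 67.1 mean [596.6 -63.8  23.3] zmed 0.0234
0.2 [-0.255, None, None, None, None, None, None, None]
0.30000000000000004 [0.006, 0.004, 0.004, 0.012, 0.004, 0.004, 0.021, 0.023]
0.4000000000000001 [0.12, 0.103, 0.105, 0.014, 0.019, 0.02, 0.025, 0.004]
0.5000000000000001 [0.128, 0.055, 0.004, 0.039, 0.048, 0.037, 0.026, 0.004]
0.6000000000000001 [0.144, 0.144, 0.144, 0.038, 0.049, 0.042, 0.015, 0.004]
0.7000000000000002 [0.506, 0.497, 0.145, 0.043, 0.493, 0.504, 0.512, 0.511]
```

>>> {"op": "arm_command", "data": {"increments": [0,0,-8.59,-20,-30,0,-1,0,0,-8.59,-20,-35,0,-1,0,0,-0.6,-20,-45,0,-1,0,0,0,-20,-45,0,-1,0,0,0,-20,-45,0,-1]}}

```text
time_s: 0.6
tool_pos: [0.2826, 0.4091, 0.231]
orientation: [0.0, 1.0, -0.0, -0.0]
force: [1.8, -0.1, -0.1]
opening: 0.999
grasp_force: 0.0
```

>>> {"op": "arm_command", "data": {"increments": [0,0,0,-20,-40,0,-1,0,0,0,-20,-40,0,-1,0,0,0,-20,-40,0,-1,0,0,0,-15,-40,0,-1,0,0,0,-15,-40,0,-1]}}

```text
time_s: 1.1
tool_pos: [0.3725, 0.2093, 0.2312]
orientation: [0.0, 1.0, -0.0, -0.0]
force: [0.8, 0.5, -0.8]
opening: 1.0
grasp_force: 0.0
```

>>> {"op": "arm_command", "data": {"increments": [0,0,0,-13,-40,0,-1,0,0,0,-13,-40,0,-1,0,0,0,-13,-40,0,-1,0,0,0,-12,-40,0,-1,0,0,0,-8,-32,0,-1]}}

```text
time_s: 1.6
tool_pos: [0.4314, 0.0166, 0.2312]
orientation: [0.001, 1.0, -0.0, 0.0]
force: [0.2, 0.1, -0.1]
opening: 1.0
grasp_force: 0.0
```

>>> {"op": "arm_command", "data": {"increments": [0,0,0,0,0,0,-1]}}

```text
time_s: 1.7
tool_pos: [0.4317, 0.0142, 0.2312]
orientation: [0.004, 1.0, -0.001, 0.0]
force: [-0.5, 0.6, -0.3]
opening: 1.0
grasp_force: 0.0
```

```bash
python3 - <<'E'
from h import *
s=r.read_state(); print(s["tool_pos"],s["orientation"],s["force"])
p,d,K,k1,T=cam("wrist"); cv2.imwrite("pics/w1.png",p)
X=cloud(d,K,k1,T)
for n,lo,hi in(("top",.095,.11),("stand",.018,.03)):
    m=((X[...,2]>lo)&(X[...,2]<hi)&(d>0)&(abs(X[...,0]-.436)<.06)&(abs(X[...,1]-.012)<.06)).astype(np.uint8)
    q=X[m>0]; c,wh,a=cv2.minAreaRect(np.float32(q[:,:2]*1000)); print(n,len(q),c,wh,a,np.median(q[:,2]))
E
```

```text
[0.43171203 0.01424005 0.23122043] [ 4.39336569e-03  9.99989741e-01 -1.08638307e-03  1.92198276e-04] [-0.47477293  0.64808764 -0.34115782]
top 2358 (436.32110595703125, 11.74122428894043) (30.34697914123535, 43.95665740966797) 2.3942644596099854 0.1013433328922182
stand 2838 (436.428955078125, 11.705554962158203) (70.44306945800781, 70.464111328125) 6.557101726531982 0.02328618352261952
```

View pics/w1.png

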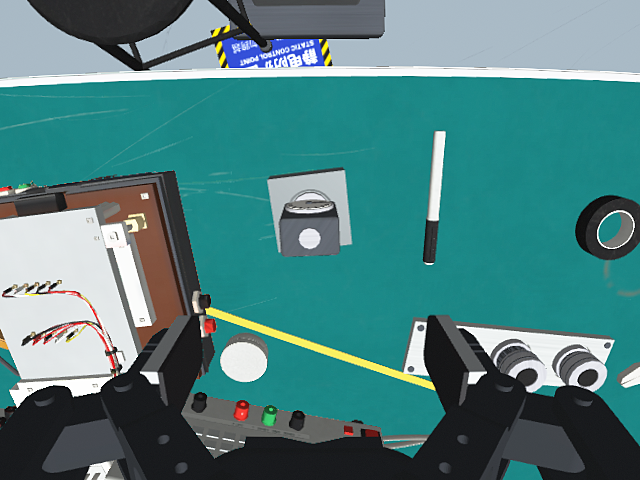

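The wrist view shows the gauge at about (310,225), dial toward the camera (-x), yaw about 2°, clear on both sides.

>>> {"op": "arm_command", "data": {"increments": [0,0,-2,-4,-2,30,-1,0,0,0,0,0,40,-1,0,0,0,0,0,40,-1,0,0,0,0,0,20,-1,0,0,0,0,0,0,-1]}}

```text
time_s: 2.25
tool_pos: [0.4327, 0.0184, 0.099]
orientation: [-0.018, 1.0, 0.0, -0.003]
force: [0.3, -0.3, 0.8]
opening: 1.001
grasp_force: 0.0
```

>>> {"op": "arm_command", "data": {"increments": [0,0,0,0,0,0,-1]}}

```text
time_s: 2.35
tool_pos: [0.4349, 0.0181, 0.1014]
orientation: [-0.018, 1.0, 0.0, -0.0]
force: [0.1, -0.9, 1.1]
opening: 1.0
grasp_force: 0.0
```

>>> {"op": "arm_command", "data": {"increments": [0,0,0,-1.5,-6,20,-1,0,0,0,0,0,21,-1,0,0,0,0,0,0,-1,0,0,0,0,0,0,-1]}}

```text
time_s: 2.75
tool_pos: [0.4373, 0.0116, 0.0614]
orientation: [-0.017, 1.0, 0.0, 0.001]
force: [0.1, 0.2, 0.2]
opening: 0.997
grasp_force: 0.0
```

>>> {"op": "arm_command", "data": {"increments": [0,0,0,0,0,0,1,0,0,0,0,0,0,1,0,0,0,0,0,0,1,0,0,0,0,0,0,1,0,0,0,0,0,0,1]}}

```text
time_s: 3.25
tool_pos: [0.4372, 0.0112, 0.0612]
orientation: [-0.017, 1.0, 0.0, 0.001]
force: [-0.8, 1.2, 6.5]
opening: 0.51
grasp_force: 60.4
```

>>> {"op": "arm_command", "data": {"increments": [0,0,0,0,0,0,1,0,0,0,0,0,0,1,0,0,0,0,0,0,1]}}

```text
time_s: 3.55
tool_pos: [0.4373, 0.0113, 0.0612]
orientation: [-0.017, 1.0, 0.0, 0.001]
force: [-0.3, -0.5, 8.1]
opening: 0.506
grasp_force: 60.4
```

>>> {"op": "arm_command", "data": {"increments": [0,0,0,0,0,-5,1,0,0,0,0,0,-15,1,0,0,0,0,0,-30,1,0,0,0,0,0,-40,1,0,0,0,0,0,0,1]}}

```text
time_s: 4.05
tool_pos: [0.439, 0.0113, 0.1536]
orientation: [-0.017, 1.0, 0.0, 0.004]
force: [2.8, -0.6, -8.6]
opening: 0.508
grasp_force: 64.2
```

>>> {"op": "arm_command", "data": {"increments": [0,0,0,0,0,0,1,0,0,0,0,0,0,1,0,0,0,0,0,0,1]}}

```text
time_s: 4.35
tool_pos: [0.4352, 0.0111, 0.1488]
orientation: [-0.017, 1.0, -0.0, -0.002]
force: [-0.4, 0.0, -8.4]
opening: 0.51
grasp_force: 64.1
```

```bash
python3 - <<'E'
from h import *
s=r.read_state(); print(s["tool_pos"],s["orientation"],s["force"],s["moment"])
p,d,K,k1,T=cam("wrist"); cv2.imwrite("pics/w2.png",p)
X=cloud(d,K,k1,T); t=s["tool_pos"]
m=((abs(X[...,2]-(t[2]+.042))<.006)&(d>0)&(abs(X[...,0]-t[0])<.03)&(abs(X[...,1]-t[1])<.021))
q=X[m]; print(len(q), q.min(0),q.max(0),np.median(q,0))
E
```

```text
[0.43520513 0.01109255 0.14879788] [-1.72266504e-02  9.99849654e-01 -1.22192675e-04 -1.97431849e-03] [-0.39615917  0.01111271 -8.42964317] [-0.01688361  0.02712246 -0.02145667]
10822 [ 0.41847199 -0.00990705  0.18480171] [0.44969618 0.03208449 0.19272066] [0.43116802 0.01122174 0.18890096]
```

View pics/w2.png

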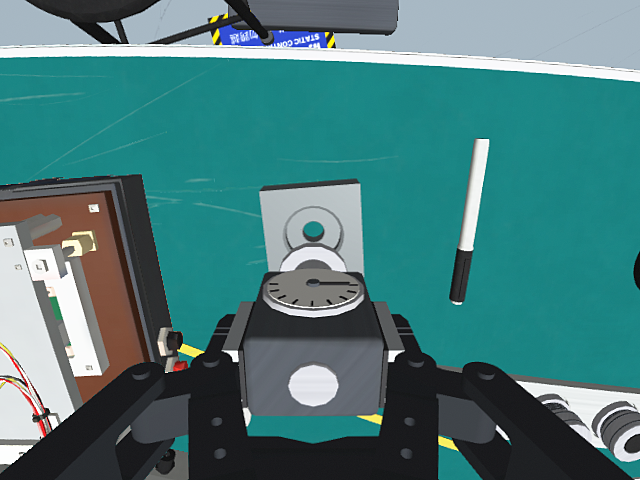

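Gauge is held upright, dial at (313,285) with the needle at zero (pointing right in this view, i.e. left for a facing viewer); the empty well is at (313,230).

>>> {"op": "arm_command", "data": {"increments": [0,0,0,-10,15,-5,1,0,0,0,-22,33,-5,1,0,0,0,-22,33,-5,1,0,0,0,-22,33,-5,1,0,0,0,-22,33,0,1]}}

```text
time_s: 4.9
tool_pos: [0.5299, 0.1627, 0.1695]
orientation: [-0.017, 1.0, -0.0, -0.001]
force: [0.8, -0.5, -9.8]
opening: 0.505
grasp_force: 64.0
```

>>> {"op": "arm_command", "data": {"increments": [0,0,0,-22,33,0,1,0,0,0,-22,33,0,1,0,0,0,-22,33,0,1,0,0,0,-17,28,0,1,0,0,0,-10,15,0,1]}}

```text
time_s: 5.4
tool_pos: [0.617, 0.3105, 0.1675]
orientation: [-0.019, 1.0, 0.001, -0.001]
force: [-0.1, 1.0, -9.3]
opening: 0.506
grasp_force: 64.0
```

>>> {"op": "arm_command", "data": {"increments": [0,0,0,0,0,0,1,0,0,0,0,0,0,1,0,0,0,0,0,0,1]}}

```text
time_s: 5.7
tool_pos: [0.6167, 0.3046, 0.1687]
orientation: [-0.017, 1.0, -0.001, -0.002]
force: [-0.2, -0.4, -8.4]
opening: 0.507
grasp_force: 64.0
```

```bash
cat > look.py <<'E'
from h import *
import sys
s=r.read_state(); t=s["tool_pos"]; print("t",s["time_s"],t.round(4),s["orientation"].round(4),s["force"].round(1))
p,d,K,k1,T=cam("wrist"); cv2.imwrite(f"pics/{sys.argv[1]}.png",p)
X=cloud(d,K,k1,T)
m=((X[...,2]>t[2]+.035)&(X[...,2]<t[2]+.05)&(d>0)&(abs(X[...,0]-t[0])<.03)&(abs(X[...,1]-t[1])<.021))
q=X[m]; print("gauge top x mid",(np.percentile(q[:,0],[.5,99.5]).mean()).round(4),"z",np.median(q[:,2]).round(4))
for n,c in(("L",(.615,.3064)),("M",(.6054,.2309)),("R",(.5956,.1574))):
    D=np.hypot(X[...,0]-c[0],X[...,1]-c[1])
    b=(D<.029)&(X[...,2]>.025)&(X[...,2]<.055)&(d>0)
    q=X[b]
    if len(q)<200: print(n,"few"); continue
    h=np.histogram(q[:,2],np.arange(.0245,.055,.0005)); zz=h[1][h[0].argmax()]
    q=q[abs(q[:,2]-zz)<.0015]
    x,y=q[:,0],q[:,1]
    print(n,len(q),"z",np.median(q[:,2]).round(4),"x",np.percentile(x,[.3,99.7]).round(4),"y",np.percentile(y,[.3,99.7]).round(4))
    hull=cv2.convexHull(np.float32(q[:,:2]*1000)); print("  circle",cv2.minEnclosingCircle(hull))
E
python3 look.py w3
```

```text
t 5.7 [0.6167 0.3046 0.1687] [-0.0166  0.9999 -0.0014 -0.0015] [-0.2 -0.4 -8.4]
gauge top x mid 0.6154 z 0.2087
L 2064 z 0.0385 x [0.594  0.6282] y [0.2856 0.3276]
  circle ((615.0646362304688, 306.43267822265625), 21.758930206298828)
M 2595 z 0.0459 x [0.5846 0.6264] y [0.2119 0.2541]
  circle ((605.7889404296875, 232.7527313232422), 22.023488998413086)
R 2433 z 0.0356 x [0.5753 0.6167] y [0.1374 0.1796]
  circle ((596.3257446289062, 158.79762268066406), 22.43551254272461)
```

View pics/w3.png

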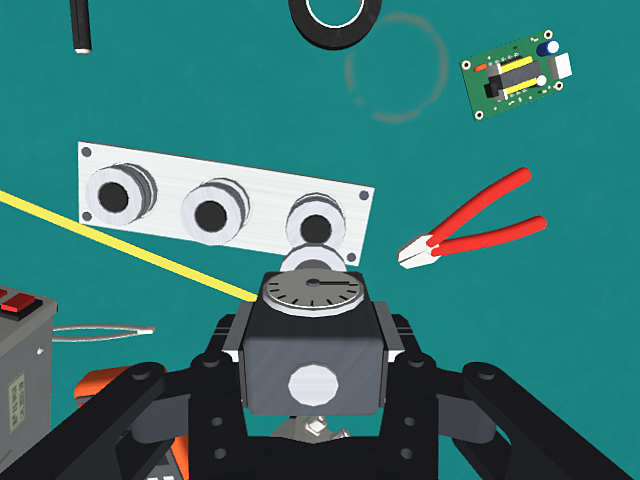

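The plate is fully visible: mounts at (316,226), (210,215), (113,196); the gauge is just above the left one. Both cameras agree on their positions.

>>> {"op": "arm_command", "data": {"increments": [0,0,0,0,2,20,1,0,0,0,0,0,25,1,0,0,0,0,0,15,1,0,0,0,0,0,6,1,0,0,0,0,0,0,1]}}

```text
time_s: 6.25
tool_pos: [0.6172, 0.3078, 0.1035]
orientation: [-0.017, 1.0, -0.0, -0.001]
force: [-0.3, -0.2, -9.1]
opening: 0.507
grasp_force: 63.9
```

>>> {"op": "arm_command", "data": {"increments": [0,0,0,0,0,0,1,0,0,0,0,0,0,1]}}

```text
time_s: 6.45
tool_pos: [0.6186, 0.309, 0.1057]
orientation: [-0.017, 1.0, 0.001, 0.001]
force: [0.3, -0.4, -7.8]
opening: 0.508
grasp_force: 63.9
```

>>> {"op": "arm_command", "data": {"increments": [0,0,0,1,-1.5,5,1,0,0,0,0,0,3,1,0,0,0,0,0,1,1,0,0,0,0,0,0,1,0,0,0,0,0,0,1]}}

```text
time_s: 6.95
tool_pos: [0.6167, 0.3071, 0.0953]
orientation: [-0.017, 1.0, 0.0, 0.0]
force: [-0.6, -0.2, -8.4]
opening: 0.509
grasp_force: 64.0
```

Position is good; lower gently to contact.

>>> {"op": "arm_command", "data": {"increments": [0,0,0,0,0,1.5,1,0,0,0,0,0,1.5,1,0,0,0,0,0,1,1,0,0,0,0,0,1,1,0,0,0,0,0,0,1]}}

```text
time_s: 7.45
tool_pos: [0.6169, 0.3072, 0.0904]
orientation: [-0.017, 1.0, 0.0, 0.0]
force: [0.4, 0.0, -8.1]
opening: 0.508
grasp_force: 64.0
```

>>> {"op": "arm_command", "data": {"increments": [0,0,0,0,0,0.5,1,0,0,0,0,0,0.5,1,0,0,0,0,0,0,1]}}

```text
time_s: 7.75
tool_pos: [0.6168, 0.3072, 0.0894]
orientation: [-0.017, 1.0, 0.0, 0.0]
force: [0.5, 1.3, -6.2]
opening: 0.51
grasp_force: 64.1
```

>>> {"op": "arm_command", "data": {"increments": [0,0,0,0,0,0.5,1,0,0,0,0,0,0.5,1,0,0,0,0,0,0,1]}}

```text
time_s: 8.05
tool_pos: [0.6168, 0.3072, 0.0883]
orientation: [-0.017, 1.0, 0.0, 0.0]
force: [0.5, 0.1, -6.5]
opening: 0.513
grasp_force: 64.1
```

>>> {"op": "arm_command", "data": {"increments": [0,0,0,0,0,0.5,1,0,0,0,0,0,0.5,1,0,0,0,0,0,0,1]}}

```text
time_s: 8.35
tool_pos: [0.6168, 0.3071, 0.0873]
orientation: [-0.017, 1.0, 0.0, 0.0]
force: [1.3, 0.6, -6.3]
opening: 0.506
grasp_force: 64.2
```

Pin force is about 2 N; the foot is about to touch.

>>> {"op": "arm_command", "data": {"increments": [0,0,0,0,0,0.4,1,0,0,0,0,0,0,1]}}

```text
time_s: 8.55
tool_pos: [0.6168, 0.3071, 0.0869]
orientation: [-0.017, 1.0, 0.0, 0.0]
force: [0.6, 1.0, -6.5]
opening: 0.509
grasp_force: 64.2
```

>>> {"op": "arm_command", "data": {"increments": [0,0,0,0,0,0.4,1,0,0,0,0,0,0,1]}}

```text
time_s: 8.75
tool_pos: [0.6168, 0.3072, 0.0866]
orientation: [-0.017, 1.0, 0.0, 0.0]
force: [0.1, 1.1, -5.5]
opening: 0.506
grasp_force: 64.6
```

>>> {"op": "arm_command", "data": {"increments": [0,0,0,0,0,0.4,1,0,0,0,0,0,0,1]}}

```text
time_s: 8.95
tool_pos: [0.6168, 0.3072, 0.0866]
orientation: [-0.017, 1.0, 0.0, 0.0]
force: [-0.0, 1.0, -2.7]
opening: 0.511
grasp_force: 64.7
```

>>> {"op": "arm_command", "data": {"increments": [0,0,0,0,0,0.4,1,0,0,0,0,0,0.3,1,0,0,0,0,0,0,1]}}

```text
time_s: 9.25
tool_pos: [0.617, 0.3072, 0.0866]
orientation: [-0.017, 1.0, 0.0, 0.0]
force: [-1.9, -0.8, 5.2]
opening: 0.51
grasp_force: 65.5
```

>>> {"op": "arm_command", "data": {"increments": [0,0,0,0,0,0.2,1,0,0,0,0,0,0,1,0,0,0,0,0,0,1,0,0,0,0,0,0,1,0,0,0,0,0,0,1]}}

```text
time_s: 9.75
tool_pos: [0.617, 0.3072, 0.0866]
orientation: [-0.017, 1.0, 0.0, 0.0]
force: [-1.8, 0.0, 6.0]
opening: 0.509
grasp_force: 65.6
```

```bash
python3 - <<'E'
from h import *
s=r.read_state(); print(s["force"],s["tool_pos"])
p,d,K,k1,T=cam("wrist"); cv2.imwrite("pics/L.png",p)
cv2.imwrite("pics/Lc.png",cv2.resize(p[250:330,240:390],None,fx=4,fy=4,interpolation=2))
E
```

```text
[-1.8371116   0.00760503  5.99037083] [0.6169537  0.30723687 0.08655376]
```

View pics/Lc.png

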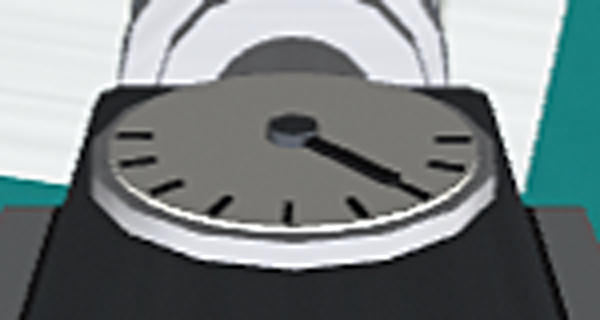

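>>> {"op": "arm_command", "data": {"increments": [0,0,0,0,0,0,1,0,0,0,0,0,0,1,0,0,0,0,0,0,1]}}

```text
time_s: 10.1
tool_pos: [0.617, 0.3072, 0.0866]
orientation: [-0.017, 1.0, 0.0, 0.0]
force: [-1.5, 0.2, 6.0]
opening: 0.503
grasp_force: 65.6
```

Left reads about 2 mm (needle on the second 1-mm tick): good mount. On to the middle.

>>> {"op": "arm_command", "data": {"increments": [0,0,0,0,0,-5,1,0,0,0,0,0,-15,1,0,0,0,2,-10,-12,1,0,0,0,4,-25,0,1,0,0,0,4,-25,0,1]}}

```text
time_s: 10.6
tool_pos: [0.6084, 0.2457, 0.1181]
orientation: [-0.018, 1.0, -0.0, 0.0]
force: [0.4, -0.8, -8.5]
opening: 0.508
grasp_force: 64.4
```

>>> {"op": "arm_command", "data": {"increments": [0,0,0,3,-15,0,1,0,0,0,0,0,0,1,0,0,0,0,0,5,1,0,0,0,0,0,4,1,0,0,0,0,0,0,1]}}

```text
time_s: 11.1
tool_pos: [0.6053, 0.233, 0.1071]
orientation: [-0.018, 1.0, 0.0, -0.001]
force: [-0.3, -0.4, -9.4]
opening: 0.51
grasp_force: 64.2
```

>>> {"op": "arm_command", "data": {"increments": [0,0,0,0,0,0,1,0,0,0,0,0,0,1]}}

```text
time_s: 11.3
tool_pos: [0.6062, 0.2323, 0.1081]
orientation: [-0.018, 1.0, 0.0, 0.0]
force: [0.3, -0.1, -8.8]
opening: 0.509
grasp_force: 64.2
```

>>> {"op": "arm_command", "data": {"increments": [0,0,0,0,0,4,1,0,0,0,0,0,3,1,0,0,0,0,0,2,1,0,0,0,0,0,1,1,0,0,0,0,0,1,1]}}

```text
time_s: 11.8
tool_pos: [0.6063, 0.2317, 0.0972]
orientation: [-0.017, 1.0, 0.0, 0.0]
force: [-0.4, 0.2, -6.6]
opening: 0.506
grasp_force: 64.1
```

>>> {"op": "arm_command", "data": {"increments": [0,0,0,0,0,0.5,1,0,0,0,0,0,0.5,1,0,0,0,0,0,0,1]}}

```text
time_s: 12.1
tool_pos: [0.6063, 0.2317, 0.0963]
orientation: [-0.017, 1.0, 0.0, 0.0]
force: [-0.3, 1.0, -7.4]
opening: 0.507
grasp_force: 64.1
```

>>> {"op": "arm_command", "data": {"increments": [0,0,0,0,0,0.5,1,0,0,0,0,0,0.5,1,0,0,0,0,0,0,1]}}

```text
time_s: 12.4
tool_pos: [0.6063, 0.2317, 0.0952]
orientation: [-0.017, 1.0, 0.0, 0.0]
force: [-0.8, 0.6, -6.9]
opening: 0.507
grasp_force: 64.1
```

>>> {"op": "arm_command", "data": {"increments": [0,0,0,0,0,0.5,1,0,0,0,0,0,0.3,1,0,0,0,0,0,0,1]}}

```text
time_s: 12.7
tool_pos: [0.6063, 0.2317, 0.0944]
orientation: [-0.017, 1.0, 0.0, 0.0]
force: [0.5, 0.4, -6.3]
opening: 0.513
grasp_force: 64.1
```

>>> {"op": "arm_command", "data": {"increments": [0,0,0,0,0,0.4,1,0,0,0,0,0,0,1]}}

```text
time_s: 12.9
tool_pos: [0.6063, 0.2317, 0.0941]
orientation: [-0.017, 1.0, 0.0, 0.0]
force: [-0.2, 0.2, -5.1]
opening: 0.509
grasp_force: 64.6
```

Foot contact begins.

>>> {"op": "arm_command", "data": {"increments": [0,0,0,0,0,0.4,1,0,0,0,0,0,0,1]}}

```text
time_s: 13.1
tool_pos: [0.6064, 0.2317, 0.0941]
orientation: [-0.017, 1.0, 0.0, 0.0]
force: [-0.1, -0.7, -1.3]
opening: 0.507
grasp_force: 64.8
```

>>> {"op": "arm_command", "data": {"increments": [0,0,0,0,0,0.4,1,0,0,0,0,0,0,1]}}

```text
time_s: 13.3
tool_pos: [0.6064, 0.2317, 0.094]
orientation: [-0.017, 1.0, 0.0, 0.0]
force: [-2.1, -1.3, 3.0]
opening: 0.508
grasp_force: 65.3
```

>>> {"op": "arm_command", "data": {"increments": [0,0,0,0,0,0.4,1,0,0,0,0,0,0,1,0,0,0,0,0,0,1,0,0,0,0,0,0,1,0,0,0,0,0,0,1]}}

```text
time_s: 13.8
tool_pos: [0.6065, 0.2318, 0.094]
orientation: [-0.017, 1.0, 0.0, 0.0]
force: [-3.5, -0.2, 7.5]
opening: 0.505
grasp_force: 65.9
```

```bash
python3 - <<'E'
from h import *
s=r.read_state(); print(s["force"],s["tool_pos"])
p,d,K,k1,T=cam("wrist"); cv2.imwrite("pics/M.png",p)
cv2.imwrite("pics/Mc.png",cv2.resize(p[250:330,240:390],None,fx=4,fy=4,interpolation=2))
E
```

```text
[-3.52540887 -0.24027279  7.48264329] [0.60650111 0.23175547 0.09401739]
```

View pics/Mc.png

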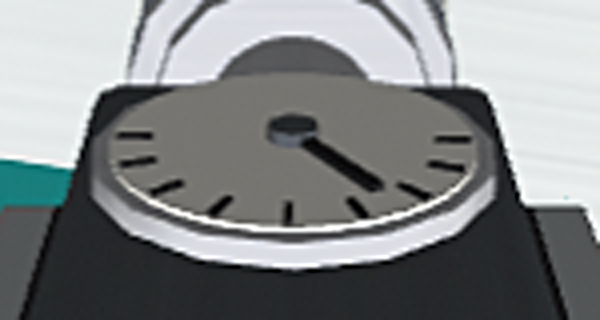

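>>> {"op": "arm_command", "data": {"increments": [0,0,0,0,0,0,1,0,0,0,0,0,0,1,0,0,0,0,0,0,1]}}

```text
time_s: 14.15
tool_pos: [0.6065, 0.2318, 0.094]
orientation: [-0.017, 1.0, 0.0, 0.0]
force: [-3.8, -1.2, 6.1]
opening: 0.51
grasp_force: 65.9
```

Middle reads about 2.4 mm (needle between ticks 2 and 3): also good. On to the right.

>>> {"op": "arm_command", "data": {"increments": [0,0,0,0,0,-5,1,0,0,0,0,0,-12,1,0,0,0,2,-10,-9,1,0,0,0,4,-25,0,1,0,0,0,4,-25,0,1]}}

```text
time_s: 14.65
tool_pos: [0.5982, 0.1702, 0.1193]
orientation: [-0.018, 1.0, -0.0, 0.0]
force: [-0.3, 0.0, -8.3]
opening: 0.506
grasp_force: 64.3
```

>>> {"op": "arm_command", "data": {"increments": [0,0,0,2,-13,0,1,0,0,0,0,0,5,1,0,0,0,0,0,8,1,0,0,0,0,0,5,1,0,0,0,0,0,3,1]}}

```text
time_s: 15.15
tool_pos: [0.5961, 0.1598, 0.0967]
orientation: [-0.018, 1.0, 0.0, -0.001]
force: [0.0, -0.1, -9.3]
opening: 0.51
grasp_force: 64.2
```

>>> {"op": "arm_command", "data": {"increments": [0,0,0,0,0,0,1,0,0,0,0,0,0,1,0,0,0,0,0,0,1]}}

```text
time_s: 15.45
tool_pos: [0.597, 0.1586, 0.098]
orientation: [-0.017, 1.0, 0.0, 0.0]
force: [-0.8, 0.2, -8.6]
opening: 0.51
grasp_force: 64.2
```

>>> {"op": "arm_command", "data": {"increments": [0,0,0,0,0,4,1,0,0,0,0,0,3,1,0,0,0,0,0,2,1,0,0,0,0,0,1.5,1,0,0,0,0,0,1,1]}}

```text
time_s: 15.95
tool_pos: [0.597, 0.1583, 0.0865]
orientation: [-0.017, 1.0, 0.0, 0.0]
force: [0.7, -0.1, -3.7]
opening: 0.51
grasp_force: 64.2
```

>>> {"op": "arm_command", "data": {"increments": [0,0,0,0,0,0.5,1,0,0,0,0,0,0.5,1,0,0,0,0,0,0,1]}}

```text
time_s: 16.25
tool_pos: [0.597, 0.1583, 0.0855]
orientation: [-0.017, 1.0, 0.0, 0.0]
force: [-0.3, -0.2, -5.3]
opening: 0.508
grasp_force: 64.2
```

>>> {"op": "arm_command", "data": {"increments": [0,0,0,0,0,0.5,1,0,0,0,0,0,0,1]}}

```text
time_s: 16.45
tool_pos: [0.5969, 0.1584, 0.0849]
orientation: [-0.017, 1.0, 0.0, 0.0]
force: [-0.0, -0.6, -4.1]
opening: 0.508
grasp_force: 64.3
```

>>> {"op": "arm_command", "data": {"increments": [0,0,0,0,0,0.5,1,0,0,0,0,0,0,1]}}

```text
time_s: 16.65
tool_pos: [0.597, 0.1583, 0.0844]
orientation: [-0.017, 1.0, 0.0, 0.0]
force: [0.2, 0.0, -3.9]
opening: 0.51
grasp_force: 64.3
```

>>> {"op": "arm_command", "data": {"increments": [0,0,0,0,0,0.4,1,0,0,0,0,0,0,1]}}

```text
time_s: 16.85
tool_pos: [0.5969, 0.1583, 0.084]
orientation: [-0.017, 1.0, 0.0, 0.0]
force: [0.2, 0.6, -3.7]
opening: 0.508
grasp_force: 64.4
```

>>> {"op": "arm_command", "data": {"increments": [0,0,0,0,0,0.4,1,0,0,0,0,0,0,1]}}

```text
time_s: 17.05
tool_pos: [0.597, 0.1583, 0.0837]
orientation: [-0.017, 1.0, 0.0, 0.0]
force: [0.3, 0.1, -2.4]
opening: 0.507
grasp_force: 65.0
```

>>> {"op": "arm_command", "data": {"increments": [0,0,0,0,0,0.4,1,0,0,0,0,0,0,1]}}

```text
time_s: 17.25
tool_pos: [0.597, 0.1584, 0.0836]
orientation: [-0.017, 1.0, 0.0, 0.0]
force: [-0.9, -0.4, 1.8]
opening: 0.508
grasp_force: 65.2
```

>>> {"op": "arm_command", "data": {"increments": [0,0,0,0,0,0.4,1,0,0,0,0,0,0,1]}}

```text
time_s: 17.45
tool_pos: [0.5971, 0.1584, 0.0836]
orientation: [-0.017, 1.0, 0.0, 0.0]
force: [-1.6, -0.3, 6.5]
opening: 0.504
grasp_force: 65.8
```

>>> {"op": "arm_command", "data": {"increments": [0,0,0,0,0,0,1,0,0,0,0,0,0,1,0,0,0,0,0,0,1,0,0,0,0,0,0,1,0,0,0,0,0,0,1]}}

```text
time_s: 17.95
tool_pos: [0.597, 0.1584, 0.0836]
orientation: [-0.017, 1.0, 0.0, 0.0]
force: [-0.7, -1.3, 6.5]
opening: 0.506
grasp_force: 65.8
```

```bash
python3 - <<'E'
from h import *
s=r.read_state(); print(s["force"],s["tool_pos"])
p,d,K,k1,T=cam("wrist"); cv2.imwrite("pics/R.png",p)
cv2.imwrite("pics/Rc.png",cv2.resize(p[250:330,240:390],None,fx=4,fy=4,interpolation=2))
E
```

```text
[-0.68691858 -1.31132371  6.49646367] [0.59700348 0.15836892 0.08357693]
```

View pics/Rc.png

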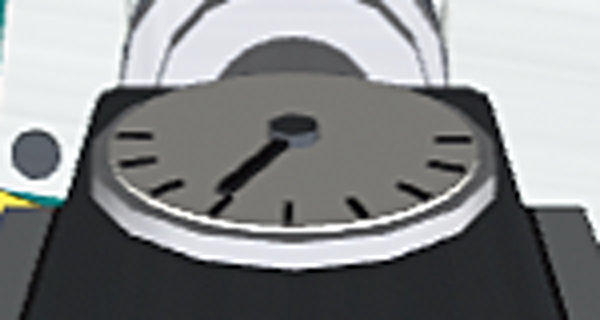

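>>> {"op": "arm_command", "data": {"increments": [0,0,0,0,0,0,1,0,0,0,0,0,0,1]}}

```text
time_s: 18.2
tool_pos: [0.5971, 0.1583, 0.0836]
orientation: [-0.017, 1.0, 0.0, 0.0]
force: [-2.4, 0.5, 5.9]
opening: 0.503
grasp_force: 65.8
```

Right reads about 5 mm: this is the hard one. Unload the push and release here.

>>> {"op": "arm_command", "data": {"increments": [0,0,0,0,0,-0.8,1,0,0,0,0,0,0,1]}}

```text
time_s: 18.4
tool_pos: [0.597, 0.1583, 0.0836]
orientation: [-0.017, 1.0, 0.0, 0.0]
force: [0.3, 0.2, 1.4]
opening: 0.509
grasp_force: 65.2
```

>>> {"op": "arm_command", "data": {"increments": [0,0,0,0,0,0,-1,0,0,0,0,0,0,-1,0,0,0,0,0,0,-1,0,0,0,0,0,0,-1,0,0,0,0,0,0,-1]}}

```text
time_s: 18.9
tool_pos: [0.5967, 0.1583, 0.0835]
orientation: [-0.017, 1.0, -0.0, -0.0]
force: [0.3, 0.1, 0.3]
opening: 1.0
grasp_force: 0.0
```

>>> {"op": "arm_command", "data": {"increments": [0,0,0,0,0,0,-1,0,0,0,0,0,0,-1]}}

```text
time_s: 19.1
tool_pos: [0.5968, 0.1583, 0.0835]
orientation: [-0.017, 1.0, 0.0, -0.0]
force: [-0.4, -0.5, -0.4]
opening: 1.0
grasp_force: 0.0
```

Released cleanly; retreat straight up and check.

>>> {"op": "arm_command", "data": {"increments": [0,0,0,0,0,-15,-1,0,0,0,0,0,-30,-1,0,0,0,0,0,-35,-1,0,0,0,0,0,-35,-1,0,0,0,0,0,-20,-1]}}

```text
time_s: 19.6
tool_pos: [0.5982, 0.1586, 0.2229]
orientation: [-0.017, 1.0, 0.001, 0.003]
force: [0.2, -0.0, 0.3]
opening: 1.001
grasp_force: 0.0
```

>>> {"op": "arm_command", "data": {"increments": [0,0,0,0,0,0,-1,0,0,0,0,0,0,-1,0,0,0,0,0,0,-1,0,0,0,0,0,0,-1]}}

```text
time_s: 20.0
tool_pos: [0.5959, 0.1581, 0.2173]
orientation: [-0.017, 1.0, -0.0, -0.001]
force: [0.5, 0.2, -0.3]
opening: 1.0
grasp_force: 0.0
```

```bash
python3 - <<'E'
from h import *
print(r.read_state()["tool_pos"])
p,d,K,k1,T=cam("wrist"); cv2.imwrite("pics/end.png",p)
X=cloud(d,K,k1,T)
m=(abs(X[...,2]-.124)<.008)&(d>0)&(abs(X[...,0]-.596)<.04)&(abs(X[...,1]-.158)<.04)
q=X[m]; print(len(q),cv2.minAreaRect(np.float32(q[:,:2]*1000)),np.median(q[:,2]))
A=np.c_[q[:,:2],np.ones(len(q))]; print("tilt",np.linalg.lstsq(A,q[:,2],rcond=None)[0][:2])
E
```

```text
[0.59592553 0.15807287 0.21727377]
3113 ((596.1311645507812, 159.02035522460938), (30.901378631591797, 44.427921295166016), 2.3215596675872803) 0.12361901322124713
tilt [0.04639233 0.00112985]
```

View pics/end.png

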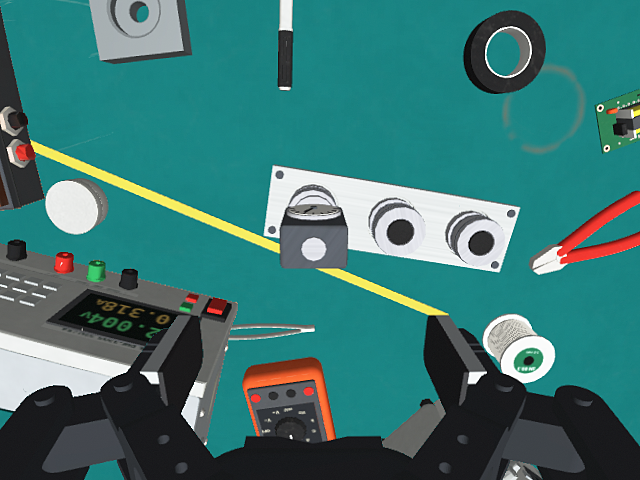

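The end view shows the gauge standing at (314,240) on the right mount, centred (596,159), with its top at ring height + 88 mm. The mounts are in their nests and the bystanders have not moved.

```bash
python3 -c "
from rig import r
print(r.close_job())"
```

```text
the job is handed in; nothing more can be done
None
```

The right mount is the hard one: its pin reading was about 5 mm, against about 2 mm on the left and 2.4 mm on the middle. The gauge is left standing released on the right mount, about 1 mm off its middle, and the job was handed in at about 20 s with no verdict returned.

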